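# Clip the red shut-off tag to the gas post

## Task

The gas at the bench post is shut off: take the red tag out of the tag rack, press its sprung gate against the steel eye on the gas post until the eye is inside the hook and the gate has snapped shut behind it, then give the tag a light tug straight back from the post so that you feel the closed gate hold against the eye, and let it go so that it hangs freely from the eye. Work gently, the plastic hook breaks if it is forced, and leave the other tags, the yellow valve lever and everything else on the bench alone.

Things in the scene. Friction and masses are not known exactly. Their poses are not given: they have to be found in the camera images.
- red_tag: Red rigid plastic tag with a snap hook on top, one piece, 134 mm high (z), 50 to 80 g, upright in one of the rack's three slots. Origin on the plate's underside, below the hook's middle; z up, x towards the gate, y through the thickness. Plate x -34 to 18, z 0 to 58, 5 mm thick; shoulder z 54 to 66, 8 mm thick. The plastic breaks if more than 20 N goes between tag and post.
- red_tag_grip (a point): Place to grip the red tag from above, across y: on the hook's spine, at (-30,0,108) mm in the tag's frame. Spine: flat, 8 mm thick (y), x -34 to -22, z 66 to 118. Gripped here, 60 N holds it fast.
- red_tag_nose (a point): Tip of the red hook's nose, centre of its 8 mm rod, at (24,0,114) mm in the tag's frame. The bow is 8 mm rod from the spine over (x,z) = (-21,125), (-6,130), (8,127), (17,120) to this tip, flaring out 10 mm beyond the gate. The eye enters from +x, under the nose. The loop inside is free from x -22 (spine) to the gate, z 73 to 126.
- red_tag_gate (a joint): Gate of the red hook: 6 mm steel rod, hinged at (x,z) = (15,74) mm of the tag, outer face at x 18, flush with the plate's edge below; tip just under the nose at z 113. 0 = shut (never swings outward), opens inward to 1.0 rad. Spring 0.16 N m at 0, 0.32 at 1.0 rad: about 5 N near the tip starts it. Shuts by itself once the eye is past its tip; an eye under 26 mm from the hinge jams on the spine.
- red_tag_bow (a point): Point of the red tag under the top of the bow, at (-4,0,122) mm in the tag's frame: about where the eye's bar lies when the tag hangs.
- red_tag_mouth (a point): Point of the red tag on the shut gate near its tip, at (15,0,104) mm in the tag's frame. The eye is inside when this has passed the bar with the gate shut.
- gas_post: Bench gas post, fixed: upright aluminium channel 41 x 41 mm, 245 mm high, on a foot plate, with pipe, valve, regulator and gauge on its +x side. Origin: centre of the channel at the bench; z up. The eye stands out of its front, which looks to its own -x; so the hook is pressed on towards the post's +x, the tag's x along the post's x.
- eye_middle (a point): Middle of the range of places of the eye's front bar: on the post at (-72,0,180) mm. The bar itself is straight above or below this point by up to 20 mm: the eye is clamped by hand in the slot and its height is not measured. Find it by feel (say, lower the hook's nose onto the bar) or by eye. It does not move.
- gas_valve (a joint): Yellow lever of the shut-off valve, low on the +x side of the gas post. 0 = shut, lever crosswise, as it is; 1.57 = open. Leave alone.
- tag_rack: Grey block, fixed, 90 x 165 x 40 mm (x, y, z), with three slots along x, 55 x 6 mm, 28 mm deep, middle at x -8, y -50, 0 and 50 mm. Origin: centre of the underside. The tags stand on the slot floors, 12 mm above the bench, their gates towards the rack's +x.
- green_tag: Green tag of the same shape in another slot. Origin and axes as the red tag. Leave it standing.
- yellow_tag: Yellow tag of the same shape in the remaining slot. Origin and axes as the red tag. Leave it standing.
- reagent: Amber bottle, 72 mm wide, 150 mm high, upright on the bench beyond the work. Origin: middle of the underside. Leave alone.
- cathode_lamp: Lamp with black base, 42 mm wide, 160 mm high, upright on the bench beyond the work. Origin: middle of the underside. Leave alone.
- beaker: Clear beaker, 70 mm wide, 90 mm high, on the left of the bench. Origin: middle of the underside. Leave alone.
- burner_head: Steel burner head, 120 mm long, 97 mm high, upright on the right of the bench. Origin: middle of the underside. Leave alone.
- wash_bottle: White bottle with blue cap, 68 mm wide, 170 mm high, on the left of the bench. Origin: middle of the underside. Leave alone.
- eye_foot (a point): Middle of the range of places of the eye's pad on the post's front, on the post at (-27,0,180) mm. Eye: a level U of 7 mm steel rod; front bar along the post's y, straight from y -13 to 13, legs at y -19 and 19 back to the pad, 31 mm clear between the legs, 45 mm from the bar's centre to the pad.

How it is judged:
On the way, in this order (a step that is already met when the one before it is completed fails the run):
1. the eye has pressed the gate of the red tag's hook open (value of joint red_tag_gate above 0.2 rad and contact force between red_tag and gas_post above 1 N and x of red_tag_mouth in the frame of gas_post above -0.08 m), for 0.05 s.
2. with the eye inside the hook and the gate snapped shut, the tag is tugged back from the post so that the shut gate bears on the eye with 2 N or more (value of joint red_tag_gate below 0.08 rad and contact force between red_tag and gas_post above 2 N and x of red_tag_mouth in the frame of gas_post between -0.069 and -0.06 m and y of red_tag_mouth in the frame of gas_post between -0.016 and 0.016 m and height (world z) of red_tag_mouth between 0.13 and 0.235 m), for 0.1 s.
At the end, for the whole second after the job is handed in: The red tag hangs from the eye, gate shut (under 0.08 rad), bow point within 20 mm (x) and 18 mm (y) of the bar and 148 to 212 mm high, tilt under 0.5 rad, under 0.08 m/s, carried by the post (over 0.2 N); valve lever still shut, other tags within 12 mm of their places (value of joint red_tag_gate below 0.08 rad and contact force between red_tag and gas_post above 0.2 N and x of red_tag_bow in the frame of gas_post between -0.092 and -0.052 m and y of red_tag_bow in the frame of gas_post between -0.018 and 0.018 m and height (world z) of red_tag_bow between 0.148 and 0.212 m and angle between red_tag's own z axis and vertical below 0.5 rad and linear speed of red_tag below 0.08 m/s and value of joint gas_valve below 0.1 rad and distance of each of green_tag, yellow_tag from where it was at the start of the episode below 0.012 m); the robot touches nothing.
It fails at once if the hook is forced: more than 20 N between the red tag and the gas post (contact force between red_tag and gas_post above 20 N).
It fails at once if another tag is disturbed (moved more than 12 mm) (distance of any of green_tag, yellow_tag from where it was at the start of the episode above 0.012 m).
It fails at once if the valve lever is moved (more than 0.1 rad) (value of joint gas_valve above 0.1 rad).
It fails at once if a bottle, the lamp, the beaker or the burner head is moved more than 20 mm (distance of any of reagent, wash_bottle, cathode_lamp, beaker, burner_head from where it was at the start of the episode above 0.02 m).
It also fails if it takes over 67 s, if anything falls off the work surface, if the arm or the gripper's body presses on something with over 40 N, if the wrist force passes 120 N, or if a joint passes its speed limit or range.

## Robot

A 6-joint arm with a two-finger parallel gripper is mounted at the origin on the work surface. World frame = base frame: x ahead of the robot, y to its left, z up, the work surface at z = 0. Lengths are in m, angles in rad, forces in N, time in s.
With the tool pointing down it reaches from about 0.3 to 0.775 m from the base axis. Payload 14.6 kg.
Tool frame: the origin (TCP) lies at the very end of the fingers, on their centre line; the grasp point (between the pads) lies 19 mm behind it; z points along the fingers, y is the line along which they close (so a half turn about z gives the same grasp; the last joint's range is limited). The gripper opens to 94 mm and grips with 3 to 60 N. Pads are 16 mm wide; open, the fingers measure 119 mm over their backs; the gripper's body (75 mm by 177 mm) begins 78 mm behind the grasp point.
Start: joints at [-1.243, 0.3, 1.521, -0, 1.321, -0.067], TCP at [0.212, -0.508, 0.205] pointing down, gripper open.
Joint ranges: [-3.03, 3.03], [-0.79, 2.21], [0.23, 2.52], [-1.04, 4.18], [0, 3.07], [-2.55, 2.55]. Speed limits (rad/s): [2.22, 2.22, 2.57, 3.14, 3.14, 3.14].

## Interface

Orientations are given as [roll, pitch, yaw] about the fixed x, y, z axes, in that order (R = Rz(yaw) Ry(pitch) Rx(roll)).
In Python, from station import ctrl, cams gives the robot as it stands. The module is installed in compiled form; this text tells all that it offers.
- The arm moves only by the tool arm_command, never from a script. Its argument "plan" is a list that holds one entry, the list of rows, each a list of 7 numbers: the shift along the tool's x, y, z in fractions of the full range, 1 being 1000 mm, then the turn, a rotation vector about the tool's x, y, z in parts of the range, where 1.0 means 120 degrees, then the closure, from -1 (fully open) to 1 (shut). A call has 1 to 12 rows; each row is the pose to reach, as a shift and turn from the pose commanded when the call began, along the tool's axes at that moment; what a row does not reach only later rows make up. A row lasts 1/10 s, in which the tool goes at most 50 mm and 8.59 degrees, less where a joint would pass 70% of its speed; a pose out of reach is approached as far as the arm can. No shift or turn number may pass 1 either way. A call with a gripper value outside its range is refused whole. The fingers move at their own pace and stop on an object; "squeeze" is the grip in N (left out, the last holds). Time passes only in rows, so rows that repeat a pose let the fingers close. It gives the time, the measured TCP pose, the force, the opening and the grip force at its end, in the units of the state.
- ctrl.get_obs(): the state, without advancing time (a new reading comes with each control period).
- cams.camera(name): name is "scene" or "top" or "wrist"; returns (picture, depth): 400x640x3 uint8, blue, green, red; 400x640 float32, m along the optical axis (not along the pixel's ray), 0 where there is no reading.
- cams.camera_info(name): a dict with "fx", "fy", "cx", "cy" (pixels), "dist_coeffs" ([k1, k2, p1, p2, k3] as OpenCV has them; the pictures are not rectified), "world_to_cam" (4x4, takes a point from world to camera coordinates). Camera axes: x right, y down, z forward; pixel columns grow to the right and rows downward; lengths in m; the calibration is good to about 2 mm. A picture is of the moment at which its call begins: read the wrist's pose just before it. camera_info takes no time and is no camera call; for the wrist camera it gives the pose at the moment of the call.
- ctrl.hand_in(): hands the job in; it is judged then, once.
The state is a dict: "time_s": time; "qpos": joint angles; "joint_vel": joint speeds; "tau": joint torques, N m; "ee_pos": TCP position; "eef_rot": TCP orientation; "force": force on the tool from outside, world axes, zero at the start; "moment": the same for the moment, N m; "grip_width": finger opening in m; "grip_force": force on a finger pad.
Only numpy, scipy, OpenCV 4.12 (cv2) and the standard library are available. Lean on these libraries where they do the work, as an engineer would, in place of code of your own. Each camera call takes 0.05 s, during which the arm holds its last target. There are 200 camera calls.

## Working session

There is one attempt and no reset: what is moved stays moved. The work goes in short steps, Python scripts to look and compute and a tool call to move; the robot and the scene stay as the last step left them, time stands still between calls to the robot, and variables do not carry over. Pictures are saved under pics/ and viewed, at most 10 in all, crops included, and the job is handed in when it is done.

Besides the shell and the picture viewer there is one more tool, called by a JSON object that holds its "name" and its "arguments". arm_command: Moves the arm, as the interface text tells. Its arguments: {"type":"object","properties":{"plan":{"type":"array"},"squeeze":{"type":"number"}},"required":["plan"]}

```bash
mkdir -p pics; cat > h.py <<'E'
import numpy as np, cv2
from station import ctrl, cams
from scipy.spatial.transform import Rotation as R
def cloud(n):
    im,d=cams.camera(n); i=cams.camera_info(n)
    K=np.array([[i['fx'],0,i['cx']],[0,i['fy'],i['cy']],[0,0,1]])
    v,u=np.mgrid[0:400,0:640]
    p=cv2.undistortPoints(np.stack([u,v],-1).reshape(-1,1,2).astype(np.float32),K,np.array(i['dist_coeffs'])).reshape(400,640,2)
    P=np.dstack([p*d[...,None],d])
    T=np.linalg.inv(np.array(i['world_to_cam']))
    W=P@T[:3,:3].T+T[:3,3]; W[d==0]=np.nan
    return im,d,W
E
python3 - <<'E'
from h import *
o=ctrl.get_obs(); print({k:np.round(v,3) for k,v in o.items()})
for n in("scene","top"):
    im,d,W=cloud(n); cv2.imwrite(f'pics/{n}0.png',im); np.savez(f'{n}0.npz',im=im,d=d,W=W)
    print(n,np.round(np.array(cams.camera_info(n)['world_to_cam']),3).tolist(),cams.camera_info(n)['fx'],(d>0).mean())
E
```

```text
{'time_s': np.float64(0.0), 'qpos': array([-1.243,  0.3  ,  1.522, -0.   ,  1.321, -0.067]), 'joint_vel': array([-0.001, -0.001, -0.001, -0.001,  0.   , -0.001]), 'tau': array([-1.0000e-03, -5.3181e+01, -3.5273e+01,  7.1000e-02,  2.4000e-02,
       -0.0000e+00]), 'ee_pos': array([ 0.211, -0.507,  0.205]), 'eef_rot': array([-3.14 , -0.   ,  0.395]), 'force': array([-0.096, -0.07 ,  0.181]), 'moment': array([-0.008,  0.051, -0.012]), 'grip_force': np.float64(0.0), 'grip_width': np.float64(0.094)}
scene [[-0.743, 0.669, 0.002, 0.448], [0.41, 0.458, -0.789, -0.136], [-0.529, -0.585, -0.614, 1.409], [0.0, 0.0, 0.0, 1.0]] 369.8370717041446 0.99605078125
top [[-0.004, -1.0, -0.017, -0.011], [-0.989, 0.007, -0.145, 0.587], [0.145, 0.016, -0.989, 1.182], [0.0, 0.0, 0.0, 1.0]] 363.7300383150979 0.99598046875
```

View pics/scene0.png

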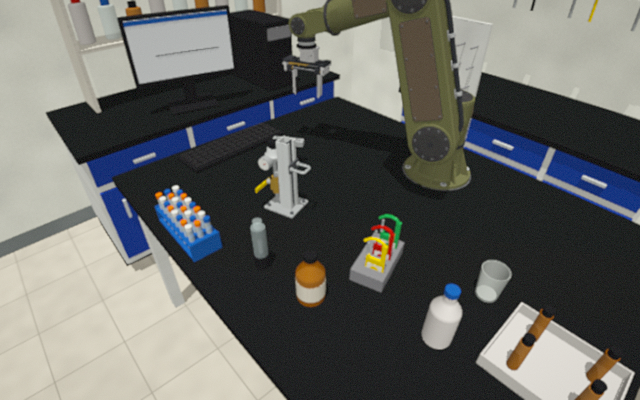

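View pics/top0.png

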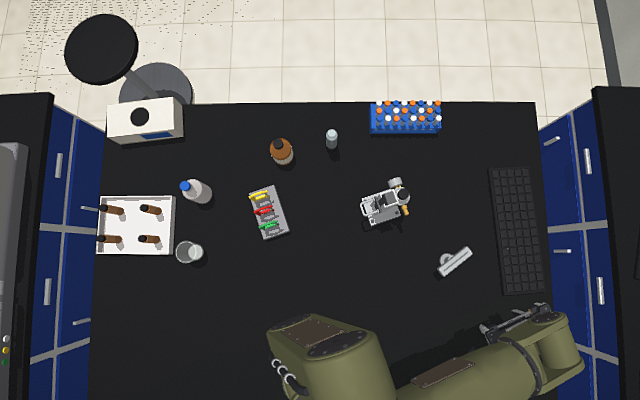

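The pictures show the rack at top (268,212), with red in the middle slot and yellow and green either side. The post is at (385,205), and its eye is on the left (world +y) side. Next I measure these from the point clouds.

```bash
python3 - <<'E'
from h import *
t=np.load('top0.npz'); s=np.load('scene0.npz')
def rect(P):
    r=cv2.minAreaRect((P*1000).astype(np.float32)); return np.round(r[0],1),np.round(r[1],1),round(r[2],1)
for n,z in(('top',t),('scene',s)):
    W=z['W']; im=z['im']; hsv=cv2.cvtColor(im,cv2.COLOR_BGR2HSV)
    if n=='top': roi=np.zeros(W.shape[:2],bool); roi[175:250,235:300]=1
    else: roi=np.zeros(W.shape[:2],bool); roi[200:295,340:412]=1
    H,S,V=[hsv[...,k] for k in range(3)]
    g=roi&(S<60)&(abs(W[...,2]-.04)<.005)
    print(n,'rack',g.sum(),rect(W[g][:,:2]),np.nanmedian(W[g][:,2]))
    for c,m in(('red',(H<8)|(H>172)),('yel',(H>20)&(H<33)),('grn',(H>45)&(H<80))):
        k=roi&m&(S>150)&(V>60)&(W[...,2]>.04); P=W[k]
        b=[(round(a,3),np.round(P[(P[:,2]>a)&(P[:,2]<a+.02)].mean(0),3).tolist(),rect(P[(P[:,2]>a)&(P[:,2]<a+.02)][:,:2])) for a in np.arange(.05,.16,.02) if ((P[:,2]>a)&(P[:,2]<a+.02)).sum()>3]
        print(c,k.sum()); [print('  ',x) for x in b]
    roi=np.zeros(W.shape[:2],bool)
    if n=='top': roi[170:235,350:420]=1
    else: roi[130:220,250:315]=1
    for a in np.arange(0.01,.27,.02):
        k=roi&(W[...,2]>a)&(W[...,2]<a+.02); 
        if k.sum()>3: print('post',round(a,2),k.sum(),np.round(np.mean(W[k],0),3),rect(W[k][:,:2]))
    cv2.imwrite(f'pics/{n}crop.png',cv2.resize(im[165:255,230:430] if n=='top' else im[120:300,245:415],None,fx=4 if n=='top' else 3.3,fy=4 if n=='top' else 3.3,interpolation=cv2.INTER_CUBIC))
E
```

```text
top rack 908 (array([543.2, 169. ]), array([165.8,  90.7]), 19.3) 0.040127350213248425
red 82
   (np.float64(0.07), [0.539, 0.177, 0.079], (array([538.8, 178.7]), array([ 6.6, 42. ]), 19.9))
   (np.float64(0.09), [0.532, 0.192, 0.101], (array([532.7, 191. ]), array([2.7, 7.1]), 56.8))
   (np.float64(0.11), [0.539, 0.173, 0.123], (array([539.3, 171.4]), array([ 4.7, 61. ]), 24.1))
   (np.float64(0.13), [0.541, 0.173, 0.14], (array([540.9, 174. ]), array([ 6.3, 56.1]), 20.6))
yel 86
   (np.float64(0.05), [0.585, 0.191, 0.062], (array([585.1, 190.8]), array([ 1.3, 42.5]), 17.7))
   (np.float64(0.07), [0.585, 0.193, 0.079], (array([586.5, 191.6]), array([ 5.5, 49.2]), 20.0))
   (np.float64(0.09), [0.578, 0.209, 0.103], (array([578.5, 209.5]), array([0.6, 7.2]), 26.0))
   (np.float64(0.11), [0.585, 0.194, 0.124], (array([588.2, 188.1]), array([ 5.8, 60.3]), 19.6))
   (np.float64(0.13), [0.588, 0.188, 0.14], (array([588.2, 188.8]), array([ 5.2, 56.6]), 19.8))
grn 75
   (np.float64(0.07), [0.493, 0.16, 0.078], (array([493.5, 159.4]), array([ 7.5, 35.1]), 20.4))
   (np.float64(0.11), [0.485,
[... 3193 characters left out ...]
1  0.099] (array([ 480.4, -324.1]), array([341.6, 115.8]), 45.4)
post 0.11 108 [ 0.567 -0.196  0.121] (array([ 565.3, -213. ]), array([41.3, 74.5]), 21.5)
post 0.13 108 [ 0.573 -0.205  0.139] (array([ 569.6, -203.1]), array([44.8, 81.8]), 37.4)
post 0.15 222 [ 0.575 -0.172  0.162] (array([ 666.6, -150.9]), array([280.9, 136.1]), 20.4)
post 0.17 263 [ 0.583 -0.204  0.18 ] (array([ 582.1, -209.8]), array([ 58. , 120.6]), 40.4)
post 0.19 237 [ 0.583 -0.213  0.199] (array([ 582.7, -212.3]), array([ 56.9, 101.4]), 37.8)
post 0.21 178 [ 0.569 -0.206  0.22 ] (array([ 564.8, -216.6]), array([44.8, 78.4]), 19.2)
post 0.23 210 [ 0.562 -0.208  0.238] (array([ 565.7, -219.6]), array([46.6, 84.8]), 19.6)
```

View pics/topcrop.png

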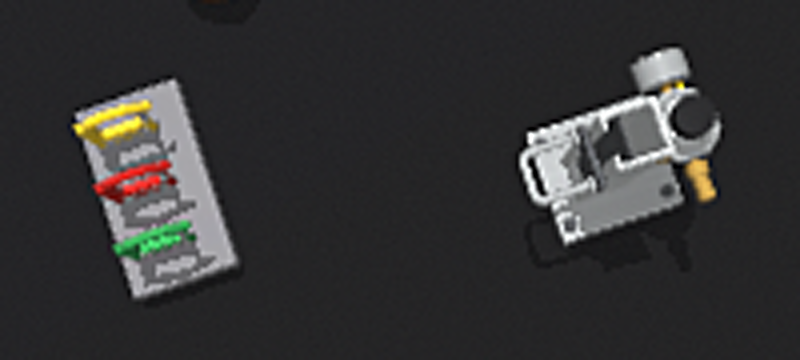

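View pics/scenecrop.png

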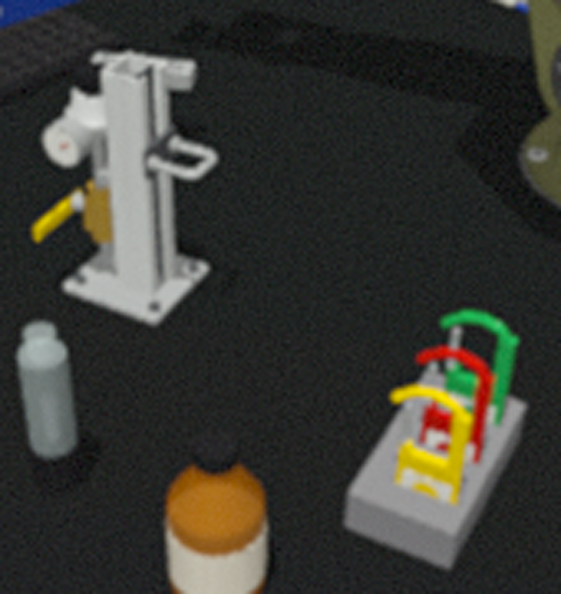

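Crops: in the top crop the spines are at the left ends (red at (100,190)), the gates face right, and the eye U is at (540,175). In the scene crop the eye is at (185,158). Now I refine the eye and tag frames.

```bash
python3 - <<'E'
from h import *
t=np.load('top0.npz'); s=np.load('scene0.npz')
a=np.deg2rad(-71.7); X=np.array([np.cos(a),np.sin(a)]);Y=np.array([-X[1],X[0]])
c=np.array([.560,-.21])
for n,z in(('top',t),('scene',s)):
    W=z['W']; 
    q=np.dstack([(W[...,:2]-c)@X,(W[...,:2]-c)@Y,W[...,2]])
    k=(W[...,2]>.228)&(W[...,2]<.26)&(abs(q[...,0])<.12)&(abs(q[...,1])<.08); P=q[k]
    print(n,'top hist',[(round(x,3),((P[:,0]>x)&(P[:,0]<x+.01)).sum(),np.round(np.percentile(P[(P[:,0]>x)&(P[:,0]<x+.01)][:,1],[3,97]),3).tolist() if ((P[:,0]>x)&(P[:,0]<x+.01)).any() else 0) for x in np.arange(-.05,.09,.01)])
    k=(W[...,2]>.15)&(W[...,2]<.215)&(abs(q[...,1])<.05)&(q[...,0]<-.01)&(q[...,0]>-.12)
    P=q[k]
    for x in np.arange(-.1,-.01,.006):
        m=(P[:,0]>x)&(P[:,0]<x+.006)
        if m.any(): print('  ',round(x,3),m.sum(),np.round(P[m].mean(0),4),np.round([P[m][:,1].min(),P[m][:,1].max(),P[m][:,2].min(),np.median(P[m][:,2]),P[m][:,2].max()],3))
    k&=(q[...,0]<-.03); 
    v,u=np.where(k); print('pix',u.min(),u.max(),v.min(),v.max())
E
```

```text
top top hist [(np.float64(-0.05), np.int64(0), 0), (np.float64(-0.04), np.int64(0), 0), (np.float64(-0.03), np.int64(22), [-0.021, 0.019]), (np.float64(-0.02), np.int64(34), [-0.021, 0.018]), (np.float64(-0.01), np.int64(9), [-0.021, 0.019]), (np.float64(0.0), np.int64(18), [-0.021, 0.019]), (np.float64(0.01), np.int64(26), [-0.018, 0.016]), (np.float64(0.02), np.int64(14), [-0.011, 0.007]), (np.float64(0.03), np.int64(37), [-0.015, 0.012]), (np.float64(0.04), np.int64(37), [-0.014, 0.013]), (np.float64(0.05), np.int64(8), [-0.008, 0.006]), (np.float64(0.06), np.int64(0), 0), (np.float64(0.07), np.int64(0), 0), (np.float64(0.08), np.int64(0), 0), (np.float64(0.09), np.int64(0), 0)]
   -0.088 5 [-0.0827  0.0009  0.1662] [-0.01   0.01   0.163  0.167  0.169]
   -0.082 25 [-0.0791 -0.0028  0.1667] [-0.021  0.018  0.161  0.167  0.169]
   -0.076 9 [-0.0729  0.0006  0.1657] [-0.023  0.02   0.163  0.166  0.168]
   -0.07 8 [-0.0675 -0.0003  0.1676] [-0.022  0.021  0.165  0.167  0.17 ]
   -0.064 10 [-0.061  -0.0009  0.1661] [-0.023  0.021  0.164  0.167  0.168]
   -0.058 8 [-0.0549 -0.0012  0.1
[... 1597 characters left out ...]
169]
   -0.064 8 [-0.0613  0.0033  0.1658] [-0.016  0.023  0.164  0.166  0.168]
   -0.058 10 [-0.0543  0.0018  0.1653] [-0.021  0.023  0.161  0.166  0.167]
   -0.052 6 [-0.0486  0.0029  0.1658] [-0.018  0.023  0.163  0.166  0.167]
   -0.046 16 [-0.0423  0.0048  0.1669] [-0.021  0.028  0.162  0.167  0.173]
   -0.04 79 [-0.0362  0.0028  0.1685] [-0.025  0.027  0.151  0.171  0.185]
   -0.034 61 [-0.0306  0.0049  0.1916] [-0.02   0.025  0.16   0.191  0.214]
   -0.028 36 [-0.0255  0.0134  0.1878] [-0.016  0.023  0.151  0.192  0.214]
   -0.022 76 [-0.0189  0.0044  0.1881] [-0.02   0.024  0.151  0.188  0.215]
   -0.016 27 [-0.0127  0.0207  0.1837] [0.018 0.024 0.154 0.187 0.214]
pix 288 310 149 174
```

```bash
cat > go.py <<'E'
import sys; from h import *
# target world x y z (m), yaw (deg) -> shift mm and rotvec in current tool axes
x,y,z,yaw=map(float,sys.argv[1:5]); o=ctrl.get_obs()
A=R.from_euler('xyz',o['eef_rot']); B=R.from_euler('xyz',[np.pi,0,np.deg2rad(yaw)])
print(o['time_s'],np.round(o['ee_pos'],4),np.round(A.inv().apply(np.array([x,y,z])-o['ee_pos'])*1000,1),np.round((A.inv()*B).as_rotvec(),3),np.round(o['force'],2))
E
python3 go.py .534 .198 .27 109.3
```

```text
0.1 [ 0.2115 -0.5075  0.2049] [ 569.1 -527.2  -64.5] [-1.000e-03 -1.000e-03 -1.513e+00] [0.13 0.25 0.37]
```

The manual's scale: shifts go in shares of 1000 mm and turns go in shares of 120 degrees. Converting my numbers, 521 mm / 1000 = 0.521, -483 mm / 1000 = -0.483, -0.13 rad / 2.0944 = -0.0621.

{"name": "arm_command", "arguments": {"plan": [[[0,0,-0.05,0,0,0,0.3],[0.047,-0.043,-0.065,0,0,-0.0621,0.3],[0.095,-0.088,-0.065,0,0,-0.1241,0.3],[0.142,-0.132,-0.065,0,0,-0.1862,0.3],[0.189,-0.176,-0.065,0,0,-0.2483,0.3],[0.237,-0.22,-0.065,0,0,-0.3104,0.3],[0.284,-0.264,-0.065,0,0,-0.3724,0.3],[0.331,-0.308,-0.065,0,0,-0.4345,0.3],[0.379,-0.351,-0.065,0,0,-0.4966,0.3],[0.426,-0.395,-0.065,0,0,-0.5586,0.3],[0.474,-0.439,-0.065,0,0,-0.6207,0.3],[0.521,-0.483,-0.065,0,0,-0.6828,0.3]]]}}

```text
time_s: 1.3
ee_pos: [0.4397, -0.0065, 0.2704]
eef_rot: [3.141, 0.0, 1.83]
force: [-0.2, -1.5, 0.2]
grip_width: 0.0332
grip_force: 0.0
```

```bash
python3 go.py .534 .198 .27 109.3
```

```text
1.3 [ 0.4397 -0.0065  0.2704] [173.4 143.6   0.4] [ 0.     0.    -0.077] [-0.19 -1.52  0.17]
```

To row units: 160 mm / 1000 = 0.16, 132 mm / 1000 = 0.132, -0.077 rad / 2.0944 = -0.0368.

{"name": "arm_command", "arguments": {"plan": [[[0.04,0.033,0,0,0,-0.0368,0.3],[0.08,0.066,0,0,0,-0.0368,0.3],[0.12,0.099,0,0,0,-0.0368,0.3],[0.16,0.132,0,0,0,-0.0368,0.3],[0.16,0.132,0,0,0,-0.0368,0.3],[0.16,0.132,0,0,0,-0.0368,0.3]]]}}

```text
time_s: 1.9
ee_pos: [0.5268, 0.1803, 0.2695]
eef_rot: [-3.14, -0.0, 1.904]
force: [-0.5, 0.6, -0.5]
grip_width: 0.0329
grip_force: 0.0
```

```bash
python3 go.py .534 .198 .27 109.3; python3 - <<'E'
from h import *
im,d,W=cloud('wrist'); cv2.imwrite('pics/w1.png',im)
hsv=cv2.cvtColor(im,cv2.COLOR_BGR2HSV);H,S,V=[hsv[...,k] for k in range(3)]
k=((H<8)|(H>172))&(S>150)&(V>60)&(W[...,2]>.04)&(W[...,2]<.16)
a=np.deg2rad(-70.7);X=np.array([np.cos(a),np.sin(a)]);Y=np.array([-X[1],X[0]])
q=(W[...,:2]-[.544,.1697])
for lo,hi in((.07,.085),(.085,.11),(.11,.13),(.13,.15)):
    m=k&(W[...,2]>lo)&(W[...,2]<hi)
    if m.sum()>5:
        r=cv2.minAreaRect((W[m][:,:2]*1000).astype(np.float32)); P=q[m]; 
        print(lo,m.sum(),np.round(r[0],1),np.round(r[1],1),round(r[2],1),'tagx',np.round([(P@X).min(),(P@X).max()],4),'y',np.round([(P@Y).min(),(P@Y).max()],4))
print(np.nanmax(W[k][:,2]))
E
```

```text
1.9 [0.5268 0.1803 0.2695] [14.4 12.6 -0.6] [-0.002 -0.    -0.004] [-0.46  0.65 -0.52]
0.07 32 [536.2 179.7] [ 4.8 45.1] 13.1 tagx [-0.0344  0.0106] y [-0.0041  0.0007]
0.085 23 [530.5 196.9] [12.1  4.7] 80.0 tagx [-0.0344 -0.0237] y [-0.0047  0.0012]
0.11 30 [542.3 172.7] [ 6.7 62. ] 19.2 tagx [-0.0344  0.0276] y [-0.004   0.0027]
0.13 311 [541.3 173.3] [ 6.6 59. ] 20.5 tagx [-0.0338  0.0252] y [-0.0044  0.0025]
0.14671146341493202
```

View pics/w1.png

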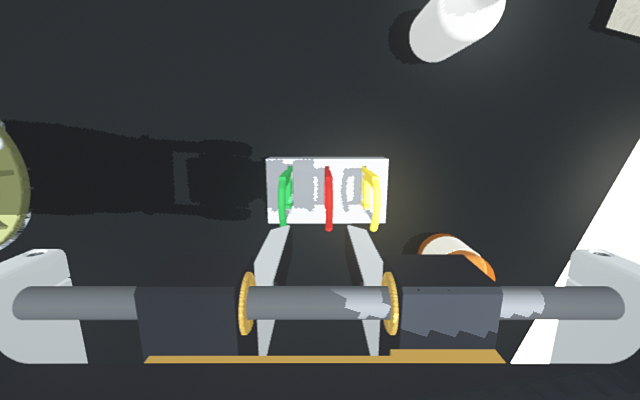

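The wrist picture shows the rack at (327,190), with the red tag (328,195) between the fingers and the other tags outside them. Position agrees within 1 mm.

{"name": "arm_command", "arguments": {"plan": [[[0.014,0.012,0,0,0,0,0.3],[0.014,0.012,0.04,0,0,0,0.3],[0.014,0.012,0.08,0,0,0,0.3],[0.014,0.012,0.105,0,0,0,0.3],[0.014,0.012,0.105,0,0,0,0.3],[0.014,0.012,0.105,0,0,0,0.3],[0.014,0.012,0.105,0,0,0,0.3]]]}}

```text
time_s: 2.65
ee_pos: [0.5345, 0.1962, 0.1676]
eef_rot: [3.139, 0.0, 1.901]
force: [-0.6, 0.3, -0.8]
grip_width: 0.0329
grip_force: 0.0
```

```bash
python3 go.py .5332 .1977 .101 109.3
```

```text
2.65 [0.5345 0.1962 0.1676] [ 1.9 -0.9 66.6] [ 0.003  0.    -0.007] [-0.63  0.34 -0.76]
```

To row units: 64 mm / 1000 = 0.064, 63 mm / 1000 = 0.063, -0.006 rad / 2.0944 = -0.0029.

{"name": "arm_command", "arguments": {"plan": [[[0.002,-0.001,0.02,0,0,-0.0029,0.3],[0.002,-0.001,0.04,0,0,-0.0029,0.3],[0.002,-0.001,0.055,0,0,-0.0029,0.3],[0.002,-0.001,0.063,0,0,-0.0029,0.3],[0.002,-0.001,0.064,0,0,-0.0029,0.3],[0.002,-0.001,0.064,0,0,-0.0029,0.3],[0.002,-0.001,0.064,0,0,-0.0029,0.3]]]}}

```text
time_s: 3.35
ee_pos: [0.5326, 0.1982, 0.1026]
eef_rot: [3.14, 0.0, 1.908]
force: [-0.1, 0.3, 0.0]
grip_width: 0.0327
grip_force: 0.0
```

```bash
python3 go.py .5332 .1977 .101 109.3
```

```text
3.35 [0.5326 0.1982 0.1026] [-0.7  0.3  1.6] [0.002 0.    0.   ] [-0.1   0.3   0.02]
```

Close with 60 N.

To row units: 1.5 mm / 1000 = 0.0015, -1 mm / 1000 = -0.001.

{"name": "arm_command", "arguments": {"plan": [[[-0.001,0,0.0015,0,0,0,0.4],[-0.001,0,0.0015,0,0,0,0.6],[-0.001,0,0.0015,0,0,0,0.8],[-0.001,0,0.0015,0,0,0,1],[-0.001,0,0.0015,0,0,0,1],[-0.001,0,0.0015,0,0,0,1],[-0.001,0,0.0015,0,0,0,1],[-0.001,0,0.0015,0,0,0,1]]], "squeeze": 60}}

```text
time_s: 4.15
ee_pos: [0.5325, 0.1972, 0.1]
eef_rot: [3.141, 0.0, 1.908]
force: [0.3, 0.5, 1.5]
grip_width: 0.0077
grip_force: 60.0
```

To row units: -150 mm / 1000 = -0.15, -130 mm / 1000 = -0.13.

{"name": "arm_command", "arguments": {"plan": [[[0,0,-0.02,0,0,0,1],[0,0,-0.05,0,0,0,1],[0,0,-0.09,0,0,0,1],[0,0,-0.13,0,0,0,1],[0,0,-0.15,0,0,0,1],[0,0,-0.15,0,0,0,1],[0,0,-0.15,0,0,0,1]]]}}

```text
time_s: 4.85
ee_pos: [0.5322, 0.1971, 0.2488]
eef_rot: [-3.14, -0.0, 1.908]
force: [-0.5, -0.0, -2.2]
grip_width: 0.0076
grip_force: 60.0
```

```bash
python3 go.py .5114 -.0618 .25 108.3
```

```text
4.85 [0.5322 0.1971 0.2488] [-237.4 -105.2   -1.1] [-0.001 -0.     0.018] [-0.52 -0.02 -2.18]
```

To row units: -237 mm / 1000 = -0.237, -105 mm / 1000 = -0.105, 0.018 rad / 2.0944 = 0.0086.

{"name": "arm_command", "arguments": {"plan": [[[-0.03,-0.013,0,0,0,0.0086,1],[-0.07,-0.031,0,0,0,0.0086,1],[-0.11,-0.049,0,0,0,0.0086,1],[-0.15,-0.067,0,0,0,0.0086,1],[-0.19,-0.084,0,0,0,0.0086,1],[-0.22,-0.097,0,0,0,0.0086,1],[-0.232,-0.103,0,0,0,0.0086,1],[-0.237,-0.105,0,0,0,0.0086,1],[-0.237,-0.105,0,0,0,0.0086,1],[-0.237,-0.105,0,0,0,0.0086,1],[-0.237,-0.105,0,0,0,0.0086,1]]]}}

```text
time_s: 5.95
ee_pos: [0.5119, -0.0601, 0.2498]
eef_rot: [-3.141, -0.0, 1.891]
force: [-0.4, 0.3, -0.4]
grip_width: 0.0077
grip_force: 60.0
```

```bash
python3 go.py .5114 -.0618 .1515 108.3; python3 - <<'E'
from h import *
a=np.deg2rad(-71.7); X=np.array([np.cos(a),np.sin(a)]);Y=np.array([-X[1],X[0]])
o=ctrl.get_obs(); e=o['ee_pos']
tag=np.array([*(e[:2]+.0298*X),e[2]-.088]); bar=np.array([.535,-.133])
for n in('scene','top','wrist'):
    im,d,W=cloud(n); cv2.imwrite(f'pics/{n}2.png',im)
    hsv=cv2.cvtColor(im,cv2.COLOR_BGR2HSV);H,S,V=[hsv[...,k] for k in range(3)]
    q=np.dstack([(W[...,:2]-tag[:2])@X,(W[...,:2]-tag[:2])@Y,W[...,2]-tag[2]])
    k=((H<8)|(H>172))&(S>150)&(V>60)&(abs(q).max(-1)<.15)&(abs(q[...,0])<.06)&(abs(q[...,1])<.03)
    P=q[k]; print(n,k.sum(),np.round(P.min(0),4),np.round(P.max(0),4))
    for lo in(.054,.11,.12):
        m=(P[:,2]>lo)&(P[:,2]<lo+.014)
        if m.sum()>3: print('  ',lo,m.sum(),np.round(np.r_[P[m].min(0),P[m].max(0),P[m].mean(0)],4), 'yaw err deg',np.rad2deg(np.polyfit(P[m][:,0],P[m][:,1],1)[0]))
    b=np.dstack([(W[...,:2]-bar)@X,(W[...,:2]-bar)@Y,W[...,2]])
    k=(b[...,2]>.15)&(b[...,2]<.185)&(abs(b[...,1])<.04)&(b[...,0]<.03)&(b[...,0]>-.012)&(S<90); P=b[k]
    if k.sum()>5: print('  eye',k.sum(),np.round(np.r_[P.min(0),P.max(0)],4), 'bar', np.round(P[P[:,0]<.004].mean(0),4),np.round(np.percentile(P[:,2],[5,50,95]),4))
E
```

```text
5.95 [ 0.5119 -0.0601  0.2498] [-1.5 -1.  98.3] [-0.    -0.     0.001] [-0.42  0.27 -0.36]
scene 250 [-0.0373 -0.0045  0.    ] [0.0236 0.0096 0.1344]
   0.054 74 [-0.0359 -0.0045  0.0547  0.015   0.0096  0.0678 -0.0114  0.0044  0.062 ] yaw err deg -0.10460269967242504
   0.11 10 [0.0123 0.0013 0.1165 0.0236 0.0074 0.1233 0.0174 0.0043 0.1196] yaw err deg 17.77964266009183
   0.12 22 [-0.0096  0.0013  0.1206  0.0183  0.0075  0.1338  0.0042  0.0045  0.1279] yaw err deg -6.671095642727143
  eye 60 [-0.0041 -0.0214  0.1601  0.0287  0.0248  0.1688] bar [-0.001   0.0014  0.1657] [0.1624 0.1663 0.1679]Traceback (most recent call last):
  File "<stdin>", line 10, in <module>
    return umr_minimum(a, axis, None, out, keepdims, initial, where)
ValueError: zero-size array to reduction operation minimum which has no identity
```

To row units: 98 mm / 1000 = 0.098, 97 mm / 1000 = 0.097.

{"name": "arm_command", "arguments": {"plan": [[[-0.001,-0.001,0.03,0,0,0,1],[-0.001,-0.001,0.06,0,0,0,1],[-0.001,-0.001,0.085,0,0,0,1],[-0.001,-0.001,0.097,0,0,0,1],[-0.001,-0.001,0.098,0,0,0,1],[-0.001,-0.001,0.098,0,0,0,1],[-0.001,-0.001,0.098,0,0,0,1],[-0.001,-0.001,0.098,0,0,0,1],[-0.001,-0.001,0.098,0,0,0,1]]]}}

```text
time_s: 6.95
ee_pos: [0.5113, -0.0625, 0.1525]
eef_rot: [3.141, 0.0, 1.89]
force: [0.4, 0.3, -0.3]
grip_width: 0.0075
grip_force: 60.0
```

```bash
python3 go.py .5188 -.084 .1515 108.3; python3 - <<'E'
from h import *
for n in('scene','wrist'):
    im,d,W=cloud(n); cv2.imwrite(f'pics/{n}3.png',cv2.resize(im[120:240,230:390],None,fx=4,fy=4,interpolation=cv2.INTER_CUBIC) if n=='scene' else im)
E
```

```text
6.95 [ 0.5113 -0.0625  0.1525] [-22.7   0.3   1.1] [ 0.001  0.    -0.   ] [ 0.37  0.29 -0.28]
```

View pics/scene3.png

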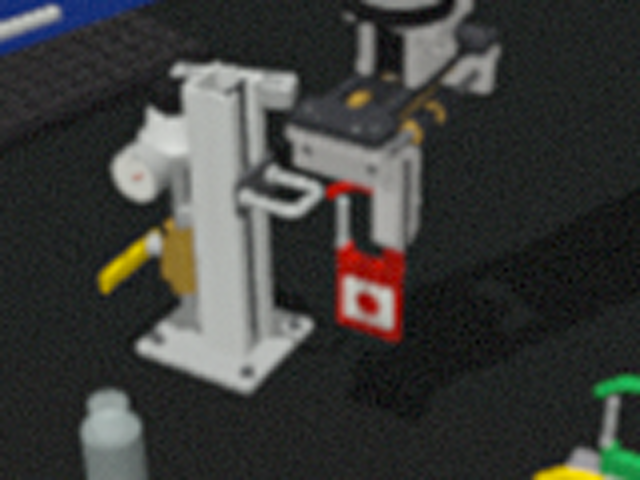

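The crop shows the hook's nose (335,190) just ahead of the eye bar (305,195) at nearly the same level, and the gate faces the eye. Approach.

To row units: -19 mm / 1000 = -0.019, -17 mm / 1000 = -0.017.

{"name": "arm_command", "arguments": {"plan": [[[-0.006,0,0,0,0,0,1],[-0.012,0,0,0,0,0,1],[-0.017,0,0,0,0,0,1],[-0.019,0,0,0,0,0,1],[-0.019,0,0,0,0,0,1],[-0.019,0,0,0,0,0,1],[-0.019,0,0,0,0,0,1]]]}}

```text
time_s: 7.75
ee_pos: [0.517, -0.0804, 0.1519]
eef_rot: [-3.142, -0.0, 1.89]
force: [-0.1, 0.2, -1.2]
grip_width: 0.0078
grip_force: 60.0
```

{"name": "arm_command", "arguments": {"plan": [[[-0.0005,0,0,0,0,0,1],[-0.001,0,0,0,0,0,1],[-0.001,0,0,0,0,0,1],[-0.001,0,0,0,0,0,1]]]}}

```text
time_s: 8.15
ee_pos: [0.5174, -0.0815, 0.1519]
eef_rot: [3.142, 0.0, 1.89]
force: [1.0, -0.1, -0.5]
grip_width: 0.0075
grip_force: 60.0
```

To row units: -1 mm / 1000 = -0.001, -0.5 mm / 1000 = -0.0005.

{"name": "arm_command", "arguments": {"plan": [[[-0.0005,0,0,0,0,0,1],[-0.001,0,0,0,0,0,1],[-0.001,0,0,0,0,0,1],[-0.001,0,0,0,0,0,1]]]}}

```text
time_s: 8.55
ee_pos: [0.5177, -0.0825, 0.1519]
eef_rot: [3.142, 0.0, 1.89]
force: [0.3, 0.6, -0.7]
grip_width: 0.0075
grip_force: 60.0
```

To row units: -1 mm / 1000 = -0.001, -0.5 mm / 1000 = -0.0005.

{"name": "arm_command", "arguments": {"plan": [[[-0.0005,0,0,0,0,0,1],[-0.001,0,0,0,0,0,1],[-0.001,0,0,0,0,0,1],[-0.001,0,0,0,0,0,1]]]}}

```text
time_s: 8.95
ee_pos: [0.518, -0.0834, 0.1519]
eef_rot: [-3.142, -0.0, 1.89]
force: [-0.5, -0.4, -0.4]
grip_width: 0.0076
grip_force: 60.0
```

To row units: -1 mm / 1000 = -0.001, -0.5 mm / 1000 = -0.0005.

{"name": "arm_command", "arguments": {"plan": [[[-0.0005,0,0,0,0,0,1],[-0.001,0,0,0,0,0,1],[-0.001,0,0,0,0,0,1],[-0.001,0,0,0,0,0,1]]]}}

```text
time_s: 9.35
ee_pos: [0.5183, -0.0843, 0.1519]
eef_rot: [3.142, 0.0, 1.89]
force: [0.1, 0.3, -0.1]
grip_width: 0.0078
grip_force: 60.0
```

To row units: -1 mm / 1000 = -0.001, -0.5 mm / 1000 = -0.0005.

{"name": "arm_command", "arguments": {"plan": [[[-0.0005,0,0,0,0,0,1],[-0.001,0,0,0,0,0,1],[-0.001,0,0,0,0,0,1],[-0.001,0,0,0,0,0,1]]]}}

```text
time_s: 9.75
ee_pos: [0.5187, -0.0853, 0.1519]
eef_rot: [3.142, 0.0, 1.89]
force: [-0.1, 0.2, -0.4]
grip_width: 0.0077
grip_force: 60.0
```

```bash
cat > f.py <<'E'
from h import *
# force along tag x (post x), y, z averaged over several readings while holding (camera calls advance time)
a=np.deg2rad(-71.7);X=np.array([np.cos(a),np.sin(a),0]);Y=np.array([-X[1],X[0],0]);F=[]
for i in range(5):
    F.append(ctrl.get_obs()['force']); cams.camera('top')
F=np.array(F); o=ctrl.get_obs(); b=np.array([.535,-.133,.1635]); e=o['ee_pos']
print(o['time_s'],'F xyz',np.round([(F@X).mean(),(F@Y).mean(),F[:,2].mean()],2),'std',np.round(F.std(0),2),'bar in tag mm',np.round([((b-e)@X)*1000-29.8,((b-e)@Y)*1000,(b-e)[2]*1000+88],1),np.round(o['moment'],2))
E
python3 f.py
```

```text
10.0 F xyz [-0.4  -0.24 -0.69] std [0.5  0.43 0.24] bar in tag mm [20.7  0.5 99.6] [ 0.01 -0.09 -0.  ]
```

To row units: -1 mm / 1000 = -0.001, -0.5 mm / 1000 = -0.0005.

{"name": "arm_command", "arguments": {"plan": [[[-0.0005,0,0,0,0,0,1],[-0.001,0,0,0,0,0,1],[-0.001,0,0,0,0,0,1],[-0.001,0,0,0,0,0,1]]]}}

```text
time_s: 10.4
ee_pos: [0.5189, -0.0859, 0.1519]
eef_rot: [-3.141, -0.001, 1.89]
force: [-1.7, 3.9, 0.8]
grip_width: 0.0075
grip_force: 60.0
```

```bash
python3 f.py
```

```text
10.65 F xyz [-4.8  -0.16  0.37] std [0.28 0.42 0.44] bar in tag mm [20.   0.5 99.6] [ 0.82  0.25 -0.03]
```

To row units: 3 mm / 1000 = 0.003, 1.5 mm / 1000 = 0.0015.

{"name": "arm_command", "arguments": {"plan": [[[0.0015,0,0,0,0,0,1],[0.0015,0,0.001,0,0,0,1],[0.0015,0,0.002,0,0,0,1],[0.0015,0,0.003,0,0,0,1],[0.0015,0,0.003,0,0,0,1],[0.0015,0,0.003,0,0,0,1]]]}}

```text
time_s: 11.25
ee_pos: [0.5185, -0.0849, 0.1489]
eef_rot: [3.142, 0.0, 1.89]
force: [0.1, 0.3, -2.2]
grip_width: 0.0075
grip_force: 60.0
```

```bash
python3 f.py
```

```text
11.5 F xyz [-0.16 -0.02 -1.01] std [0.32 0.41 0.61] bar in tag mm [ 21.1   0.5 102.5] [ 0.02 -0.11  0.  ]
```

To row units: 1 mm / 1000 = 0.001, 0.5 mm / 1000 = 0.0005.

{"name": "arm_command", "arguments": {"plan": [[[0,0,0.0005,0,0,0,1],[0,0,0.001,0,0,0,1],[0,0,0.001,0,0,0,1],[0,0,0.001,0,0,0,1]]]}}

```text
time_s: 11.9
ee_pos: [0.5185, -0.0848, 0.1479]
eef_rot: [-3.142, -0.0, 1.89]
force: [0.6, -0.3, -0.6]
grip_width: 0.0073
grip_force: 60.0
```

To row units: 1 mm / 1000 = 0.001, 0.5 mm / 1000 = 0.0005.

{"name": "arm_command", "arguments": {"plan": [[[0,0,0.0005,0,0,0,1],[0,0,0.001,0,0,0,1],[0,0,0.001,0,0,0,1],[0,0,0.001,0,0,0,1]]]}}

```text
time_s: 12.3
ee_pos: [0.5185, -0.0848, 0.1469]
eef_rot: [-3.142, -0.0, 1.89]
force: [-0.3, 1.2, -0.2]
grip_width: 0.0077
grip_force: 60.0
```

```bash
python3 f.py
```

```text
12.55 F xyz [-0.41  0.   -0.74] std [0.24 0.41 0.44] bar in tag mm [ 21.1   0.5 104.6] [-0.   -0.11  0.  ]
```

To row units: 1 mm / 1000 = 0.001, 0.5 mm / 1000 = 0.0005.

{"name": "arm_command", "arguments": {"plan": [[[0,0,0.0005,0,0,0,1],[0,0,0.001,0,0,0,1],[0,0,0.001,0,0,0,1],[0,0,0.001,0,0,0,1]]]}}

```text
time_s: 12.95
ee_pos: [0.5185, -0.0848, 0.1459]
eef_rot: [3.142, -0.0, 1.89]
force: [0.4, -0.5, -0.3]
grip_width: 0.0075
grip_force: 60.0
```

```bash
python3 f.py
```

```text
13.2 F xyz [ 0.33  0.06 -0.69] std [0.63 0.24 0.39] bar in tag mm [ 21.1   0.5 105.6] [-0.01 -0.16  0.02]
```

To row units: 0.6 mm / 1000 = 0.0006, 0.3 mm / 1000 = 0.0003.

{"name": "arm_command", "arguments": {"plan": [[[0,0,0.0003,0,0,0,1],[0,0,0.0006,0,0,0,1],[0,0,0.0006,0,0,0,1],[0,0,0.0006,0,0,0,1]]]}}

```text
time_s: 13.6
ee_pos: [0.5185, -0.0848, 0.1453]
eef_rot: [-3.142, -0.0, 1.89]
force: [0.2, 0.8, -0.7]
grip_width: 0.0074
grip_force: 60.0
```

```bash
python3 f.py
```

```text
13.85 F xyz [ 0.11 -0.   -0.6 ] std [0.46 0.56 0.24] bar in tag mm [ 21.1   0.6 106.2] [ 0.05 -0.06  0.02]
```

To row units: 0.6 mm / 1000 = 0.0006, 0.3 mm / 1000 = 0.0003.

{"name": "arm_command", "arguments": {"plan": [[[0,0,0.0003,0,0,0,1],[0,0,0.0006,0,0,0,1],[0,0,0.0006,0,0,0,1],[0,0,0.0006,0,0,0,1]]]}}

```text
time_s: 14.25
ee_pos: [0.5185, -0.0848, 0.1447]
eef_rot: [3.142, 0.0, 1.89]
force: [-0.6, -0.1, -1.1]
grip_width: 0.0075
grip_force: 60.0
```

To row units: 0.6 mm / 1000 = 0.0006, 0.3 mm / 1000 = 0.0003.

{"name": "arm_command", "arguments": {"plan": [[[0,0,0.0003,0,0,0,1],[0,0,0.0006,0,0,0,1],[0,0,0.0006,0,0,0,1],[0,0,0.0006,0,0,0,1]]]}}

```text
time_s: 14.65
ee_pos: [0.5186, -0.0848, 0.1443]
eef_rot: [3.141, 0.0, 1.89]
force: [-0.5, 0.6, 1.8]
grip_width: 0.0073
grip_force: 60.0
```

```bash
python3 f.py
```

```text
14.9 F xyz [-1.07 -0.36  1.83] std [0.18 0.59 0.37] bar in tag mm [ 21.1   0.5 107.3] [-0.1  -0.1   0.01]
```

Nose touches the bar at TCP z 0.1444. Raise it 1.7 mm and press the gate in steadily.

To row units: -6 mm / 1000 = -0.006, -1.7 mm / 1000 = -0.0017.

{"name": "arm_command", "arguments": {"plan": [[[0,0,-0.0017,0,0,0,1],[0,0,-0.0017,0,0,0,1],[-0.0015,0,-0.0017,0,0,0,1],[-0.003,0,-0.0017,0,0,0,1],[-0.0045,0,-0.0017,0,0,0,1],[-0.006,0,-0.0017,0,0,0,1],[-0.006,0,-0.0017,0,0,0,1]]]}}

```text
time_s: 15.6
ee_pos: [0.5202, -0.0901, 0.1456]
eef_rot: [-3.141, -0.001, 1.89]
force: [-1.1, 5.7, 0.7]
grip_width: 0.0078
grip_force: 60.0
```

```bash
python3 f.py
```

```text
15.85 F xyz [-5.58  0.25  0.22] std [0.27 0.4  0.4 ] bar in tag mm [ 15.7   0.6 105.9] [1.   0.22 0.02]
```

To row units: -12 mm / 1000 = -0.012, -10 mm / 1000 = -0.01.

{"name": "arm_command", "arguments": {"plan": [[[-0.002,0,0,0,0,0,1],[-0.004,0,0,0,0,0,1],[-0.006,0,0,0,0,0,1],[-0.008,0,0,0,0,0,1],[-0.01,0,0,0,0,0,1],[-0.012,0,0,0,0,0,1],[-0.012,0,0,0,0,0,1]]]}}

```text
time_s: 16.55
ee_pos: [0.5237, -0.1013, 0.1452]
eef_rot: [-3.14, -0.002, 1.89]
force: [-1.3, 5.7, -3.4]
grip_width: 0.0079
grip_force: 60.0
```

```bash
python3 f.py
```

```text
16.8 F xyz [-6.19  0.9  -4.  ] std [0.38 0.67 0.35] bar in tag mm [  4.    0.8 106.5] [1.16 0.08 0.02]
```

{"name": "arm_command", "arguments": {"plan": [[[-0.001,0,0.001,0,0,0,1],[-0.002,0,0.002,0,0,0,1],[-0.003,0,0.003,0,0,0,1],[-0.004,0,0.004,0,0,0,1],[-0.006,0,0.005,0,0,0,1],[-0.008,0,0.006,0,0,0,1],[-0.008,0,0.006,0,0,0,1],[-0.008,0,0.006,0,0,0,1]]]}}

```text
time_s: 17.6
ee_pos: [0.5268, -0.1098, 0.14]
eef_rot: [3.141, 0.001, 1.89]
force: [-0.1, 0.6, -1.1]
grip_width: 0.0076
grip_force: 60.0
```

```bash
python3 f.py
```

```text
17.85 F xyz [-0.2   0.3  -0.66] std [0.5  0.25 0.49] bar in tag mm [ -4.9   0.5 111.5] [ 0.05 -0.13  0.02]
```

Force dropped to zero with the bar inside, so the gate has snapped shut. Raise a little and tug back.

To row units: 10 mm / 1000 = 0.01, 9 mm / 1000 = 0.009.

{"name": "arm_command", "arguments": {"plan": [[[0,0,-0.003,0,0,0,1],[0,0,-0.006,0,0,0,1],[0.003,0,-0.006,0,0,0,1],[0.006,0,-0.006,0,0,0,1],[0.009,0,-0.006,0,0,0,1],[0.01,0,-0.006,0,0,0,1],[0.01,0,-0.006,0,0,0,1],[0.01,0,-0.006,0,0,0,1]]]}}

```text
time_s: 18.65
ee_pos: [0.5235, -0.1, 0.1458]
eef_rot: [-3.142, -0.0, 1.89]
force: [0.0, -0.8, -0.1]
grip_width: 0.0076
grip_force: 60.0
```

```bash
python3 f.py
```

```text
18.9 F xyz [ 0.4   0.03 -0.72] std [0.34 0.42 0.37] bar in tag mm [  5.1   0.6 105.7] [ 0.03 -0.09 -0.04]
```

To row units: 1 mm / 1000 = 0.001, 0.5 mm / 1000 = 0.0005.

{"name": "arm_command", "arguments": {"plan": [[[0.0005,0,0,0,0,0,1],[0.001,0,0,0,0,0,1],[0.001,0,0,0,0,0,1],[0.001,0,0,0,0,0,1]]]}}

```text
time_s: 19.3
ee_pos: [0.5232, -0.099, 0.1458]
eef_rot: [3.142, 0.0, 1.89]
force: [0.1, 0.2, -0.3]
grip_width: 0.0079
grip_force: 60.0
```

```bash
python3 f.py
```

```text
19.55 F xyz [ 0.05 -0.01 -0.53] std [0.44 0.41 0.3 ] bar in tag mm [  6.1   0.5 105.7] [-0.03 -0.12 -0.01]
```

To row units: 1 mm / 1000 = 0.001, 0.5 mm / 1000 = 0.0005.

{"name": "arm_command", "arguments": {"plan": [[[0.0005,0,0,0,0,0,1],[0.001,0,0,0,0,0,1],[0.001,0,0,0,0,0,1],[0.001,0,0,0,0,0,1]]]}}

```text
time_s: 19.95
ee_pos: [0.5229, -0.0981, 0.1458]
eef_rot: [3.142, 0.0, 1.89]
force: [-0.0, -0.4, -0.3]
grip_width: 0.0074
grip_force: 60.0
```

```bash
python3 f.py
```

```text
20.2 F xyz [-0.22 -0.   -0.42] std [0.09 0.46 0.28] bar in tag mm [  7.1   0.5 105.7] [-0.02 -0.11  0.06]
```

To row units: 0.8 mm / 1000 = 0.0008, 0.4 mm / 1000 = 0.0004.

{"name": "arm_command", "arguments": {"plan": [[[0.0004,0,0,0,0,0,1],[0.0008,0,0,0,0,0,1],[0.0008,0,0,0,0,0,1],[0.0008,0,0,0,0,0,1]]]}}

```text
time_s: 20.6
ee_pos: [0.5226, -0.0973, 0.1458]
eef_rot: [-3.142, 0.0, 1.89]
force: [0.8, -0.7, -0.7]
grip_width: 0.0078
grip_force: 60.0
```

```bash
python3 f.py
```

```text
20.85 F xyz [ 0.1   0.2  -1.08] std [0.49 0.41 0.42] bar in tag mm [  8.    0.5 105.7] [-0.02 -0.05  0.01]
```

To row units: 0.8 mm / 1000 = 0.0008, 0.4 mm / 1000 = 0.0004.

{"name": "arm_command", "arguments": {"plan": [[[0.0004,0,0,0,0,0,1],[0.0008,0,0,0,0,0,1],[0.0008,0,0,0,0,0,1],[0.0008,0,0,0,0,0,1]]]}}

```text
time_s: 21.25
ee_pos: [0.5224, -0.0967, 0.1458]
eef_rot: [3.142, 0.0, 1.89]
force: [1.5, -3.1, -1.1]
grip_width: 0.0075
grip_force: 60.0
```

```bash
python3 f.py; python3 - <<'E'
from h import *
im,d,W=cloud('scene'); cv2.imwrite('pics/s5.png',cv2.resize(im[120:220,250:370],None,fx=5,fy=5,interpolation=cv2.INTER_CUBIC))
E
```

```text
21.5 F xyz [ 3.23  0.31 -1.18] std [0.33 0.31 0.55] bar in tag mm [  8.6   0.5 105.6] [-0.64 -0.3   0.07]
```

View pics/s5.png

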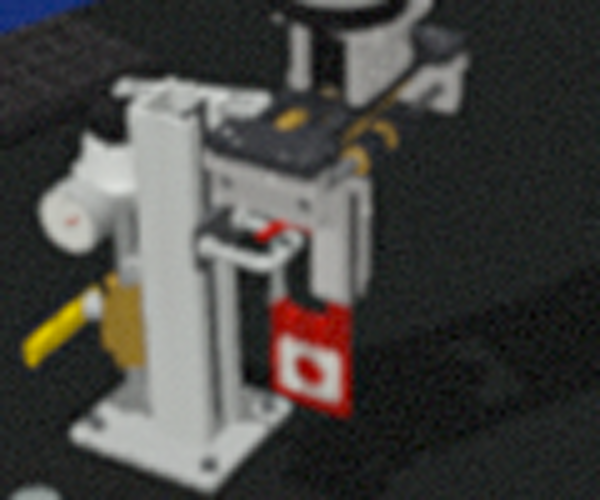

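The picture shows the nose (270,232) past the bar (245,260), with the shut gate behind it and a 3.2 N pull holding. Pull slightly more, hold, then ease off and lower onto the bar.

To row units: 0.4 mm / 1000 = 0.0004.

{"name": "arm_command", "arguments": {"plan": [[[0.0004,0,0,0,0,0,1],[0.0004,0,0,0,0,0,1],[0.0004,0,0,0,0,0,1],[0.0004,0,0,0,0,0,1]]]}}

```text
time_s: 21.95
ee_pos: [0.5224, -0.0965, 0.1459]
eef_rot: [3.141, 0.001, 1.89]
force: [1.5, -4.0, -2.0]
grip_width: 0.0075
grip_force: 60.0
```

```bash
python3 f.py
```

```text
22.2 F xyz [ 5.52 -0.17 -2.  ] std [0.62 0.66 0.11] bar in tag mm [  8.8   0.5 105.6] [-1.02 -0.44  0.03]
```

To row units: -13.5 mm / 1000 = -0.0135, 13 mm / 1000 = 0.013.

{"name": "arm_command", "arguments": {"plan": [[[-0.003,0,0,0,0,0,1],[-0.006,0,0,0,0,0,1],[-0.009,0,0.002,0,0,0,1],[-0.012,0,0.005,0,0,0,1],[-0.0135,0,0.008,0,0,0,1],[-0.0135,0,0.011,0,0,0,1],[-0.0135,0,0.013,0,0,0,1],[-0.0135,0,0.013,0,0,0,1],[-0.0135,0,0.013,0,0,0,1]]]}}

```text
time_s: 23.1
ee_pos: [0.5265, -0.1089, 0.1328]
eef_rot: [-3.142, 0.0, 1.89]
force: [0.7, -0.0, -0.4]
grip_width: 0.0075
grip_force: 60.0
```

```bash
python3 f.py
```

```text
23.35 F xyz [-0.17  0.18 -0.56] std [0.37 0.3  0.51] bar in tag mm [ -4.3   0.5 118.5] [ 0.03 -0.12  0.01]
```

To row units: 3 mm / 1000 = 0.003, 2 mm / 1000 = 0.002.

{"name": "arm_command", "arguments": {"plan": [[[0,0,0.001,0,0,0,1],[0,0,0.002,0,0,0,1],[0,0,0.003,0,0,0,1],[0,0,0.003,0,0,0,1],[0,0,0.003,0,0,0,1]]]}}

```text
time_s: 23.85
ee_pos: [0.5265, -0.109, 0.1298]
eef_rot: [-3.142, -0.0, 1.89]
force: [0.4, 0.3, -0.6]
grip_width: 0.0074
grip_force: 60.0
```

```bash
python3 f.py
```

```text
24.1 F xyz [ 0.46  0.48 -0.32] std [0.56 0.31 0.23] bar in tag mm [ -4.4   0.6 121.7] [-0.02 -0.1  -0.01]
```

To row units: 0.8 mm / 1000 = 0.0008, 0.4 mm / 1000 = 0.0004.

{"name": "arm_command", "arguments": {"plan": [[[0,0,0.0004,0,0,0,1],[0,0,0.0008,0,0,0,1],[0,0,0.0008,0,0,0,1],[0,0,0.0008,0,0,0,1]]]}}

```text
time_s: 24.5
ee_pos: [0.5266, -0.109, 0.1292]
eef_rot: [3.141, 0.0, 1.89]
force: [-1.0, 1.1, 3.5]
grip_width: 0.0077
grip_force: 60.0
```

```bash
python3 f.py
```

```text
24.75 F xyz [-0.4   0.31  3.26] std [0.66 0.49 0.26] bar in tag mm [ -4.4   0.4 122.3] [-0.02 -0.01  0.  ]
```

To row units: -0.4 mm / 1000 = -0.0004.

{"name": "arm_command", "arguments": {"plan": [[[0,0,-0.0004,0,0,0,1],[0,0,-0.0004,0,0,0,0.9],[0,0,-0.0004,0,0,0,0.8],[0,0,-0.0004,0,0,0,0.7],[0,0,-0.0004,0,0,0,0.6],[0,0,-0.0004,0,0,0,0.5],[0,0,-0.0004,0,0,0,0.4],[0,0,-0.0004,0,0,0,0.3],[0,0,-0.0004,0,0,0,0.3],[0,0,-0.0004,0,0,0,0.3]]], "squeeze": 5}}

```text
time_s: 25.75
ee_pos: [0.5265, -0.109, 0.1294]
eef_rot: [-3.142, -0.0, 1.89]
force: [0.3, -0.8, 0.2]
grip_width: 0.0328
grip_force: 0.0
```

```bash
python3 f.py
```

```text
26.0 F xyz [ 0.45  0.15 -0.2 ] std [0.2  0.38 0.41] bar in tag mm [ -4.4   0.5 122.1] [-0.02 -0.09  0.01]
```

Released; back away along −x of the tag (tool +x), then up.

To row units: -110 mm / 1000 = -0.11, 100 mm / 1000 = 0.1.

{"name": "arm_command", "arguments": {"plan": [[[0.01,0,0,0,0,0,0.3],[0.025,0,0,0,0,0,0.3],[0.045,0,0,0,0,0,0.3],[0.07,0,-0.01,0,0,0,0.3],[0.09,0,-0.04,0,0,0,0.3],[0.1,0,-0.08,0,0,0,0.3],[0.1,0,-0.11,0,0,0,0.3],[0.1,0,-0.11,0,0,0,0.3],[0.1,0,-0.11,0,0,0,0.3],[0.1,0,-0.11,0,0,0,0.3]]]}}

```text
time_s: 27.0
ee_pos: [0.4945, -0.0136, 0.2382]
eef_rot: [-3.14, -0.001, 1.89]
force: [-0.1, 0.4, 0.4]
grip_width: 0.033
grip_force: 0.0
```

```bash
python3 - <<'E'
from h import *
a=np.deg2rad(-71.7); X=np.array([np.cos(a),np.sin(a)]);Y=np.array([-X[1],X[0]]);b=np.array([.535,-.133])
for i in range(12):
    im,d,W=cloud('scene')
    if i in(0,5,11):
        hsv=cv2.cvtColor(im,cv2.COLOR_BGR2HSV);H,S,V=[hsv[...,k] for k in range(3)]
        q=np.dstack([(W[...,:2]-b)@X,(W[...,:2]-b)@Y,W[...,2]])
        P=q[((H<8)|(H>172))&(S>150)&(V>60)&(abs(q[...,0])<.08)&(abs(q[...,1])<.06)]
        print(ctrl.get_obs()['time_s'],len(P),np.round(np.r_[P.min(0),P.max(0),P.mean(0)],4))
cv2.imwrite('pics/s6.png',cv2.resize(im[120:220,250:370],None,fx=5,fy=5,interpolation=cv2.INTER_CUBIC))
E
```

```text
27.05 251 [-0.0306 -0.0419 -0.001   0.0287  0.0084  0.1755 -0.0082  0.0018  0.1079]
27.3 246 [-0.0308 -0.0436 -0.003   0.0305  0.0076  0.1757 -0.0086  0.0019  0.1085]
27.6 248 [-0.0305 -0.0436 -0.0025  0.0278  0.0082  0.1746 -0.0083  0.002   0.1083]
```

View pics/s6.png

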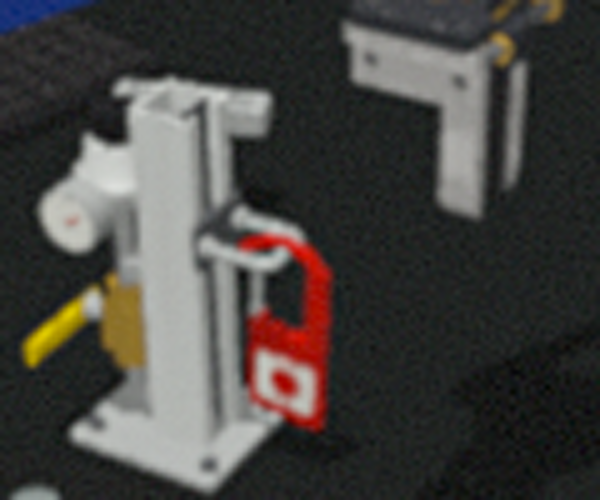

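The tag hangs steadily from the eye: bow at (265,242), gate shut at (258,290), gripper well clear. Handing in.

```bash
python3 -c "
from station import ctrl; print(ctrl.hand_in())"
```

```text
the job is handed in; nothing more can be done
None
```

The red tag hangs freely from the gas post's eye with its gate shut, after a tug of about 5.5 N that the gate held, and the job is handed in; the hand-in call returned no verdict.

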